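# Move a row of scent bottles from the step to the rack, in reverse order

### The arm

A 7-joint arm with a two-finger parallel gripper is mounted at the origin on the work surface. World frame = base frame: x ahead of the robot, y to its left, z up, the work surface at z = 0. Lengths are in m, angles in degrees, forces in N, time in s.
With the tool pointing down it reaches from about 0.4 to 0.875 m from the base axis. Payload 19.3 kg.
Tool frame: the origin (TCP) lies midway between the tips of the shut fingers; the grasp point (between the pads) lies manip.grip_point_offset behind it (manip.grip_point_offset is the distance from the TCP to the grasp point, in m); z points along the fingers, y is the line along which they close (so a half turn about z gives the same grasp; the last joint's range is limited). The gripper opens to 85 mm and grips with 20 to 120 N. Pads are 22 mm wide; open, the fingers measure 114 mm over their backs; the gripper's body (76 mm by 85 mm) begins 54 mm behind the grasp point. The pads swing forward as they close: fully open they stand 13 mm farther back than shut.
Start: joints at [-79.71, 29.874, -2.08, 91.645, 1.215, 58.505, -6.463], TCP at [0.155, 0.606, 0.198] pointing down, gripper open.
Joint ranges: [-166.77, 166.77], [-17.47, 122.26], [-85.68, 81.53], [9.62, 139.38], [-72.42, 252.41], [9.2, 110.78], [-144.41, 144.41]. Speed limits (degrees/s): [108.29, 108.29, 136.94, 136.94, 172.46, 172.46, 172.46].

### API

Orientations are given as a 3x3 rotation matrix whose columns are the frame's x, y, z axes.
In Python, from plant import get_obs, vision, manip gives the robot as it stands. The module is installed in compiled form; this text tells all that it offers.
- The arm moves only by the shell command python3 -m handwheel 'ROWS' [OPENING]. ROWS is rows parted by semicolons, their numbers by spaces, 1 to 10 of them, each of 6 numbers: dx, dy, dz in m, then a rotation vector rx, ry, rz in degrees; each row is the pose to reach, as a shift and turn from the pose commanded when the command began, along the tool's axes at that moment; what a row does not reach only later rows make up. A row lasts 1/10 s, in which the tool goes at most 0.05 m and 8.59 degrees, less where a joint would pass 70% of its speed; a pose out of reach is approached as far as the arm can. OPENING is the opening from 0.0 (shut) to 1.0 (fully open), set as the command begins (- or left out keeps the last). The fingers move at their own pace and stop on an object; the grip force is fixed at half the most. Time passes only in rows, so rows that do not move let the fingers close. It prints the time, the measured TCP pose, the force, the opening and the grip force at its end.
- get_obs(): the state, without advancing time (a new reading comes with each control period).
- vision.camera(name): name is "scene" or "top" or "wrist"; returns a dict with "frame" (420x560x3 uint8, blue, green, red), "fx", "fy", "cx", "cy" (pixels), "world_to_cam" (4x4, takes a point from world to camera coordinates); the wrist camera has in their place "hand_eye" (4x4, takes a point from camera to tool coordinates, whose origin is the TCP and whose axes are the flange's). Camera axes: x right, y up, looking along -z (the intrinsics and any distortion apply to the point x, -y, -z); pixel columns grow to the right and rows downward; lengths in m; the calibration is good to about 2 mm. A picture is of the moment at which its call begins: read the wrist's pose just before it. There is no depth.
- manip.hand_in(): hands the job in; it is judged then, once.
The state is a dict: "clock": time; "q": joint angles; "qvel": joint speeds; "joint_efforts": joint torques, N m; "tcp_pos": TCP position; "tool_rot": TCP orientation; "force": force on the tool from outside, world axes, zero at the start; "torque": the same for the moment, N m; "width": opening from 0.0 (shut) to 1.0 (fully open); "finger_force": force on a finger pad.
Only numpy, scipy, OpenCV 4.12 (cv2) and the standard library are available. Lean on these libraries where they do the work, as an engineer would, in place of code of your own. Each camera call takes 0.05 s, during which the arm holds its last target. There are 200 camera calls.

### The job

Move the four amber bottles from the low white step into the four compartments of the wooden rack, one in each, in reverse order: as seen from the robot, the bottle now at the left end of the step goes to the right end of the rack, the second from the left goes second from the right, and so on. Keep them upright, set them down gently so that each stands on the floor of its compartment, and do not disturb the spatula that lies between step and rack.

Things in the scene. Friction and masses are not known exactly. Their poses are not given: they have to be found in the camera images.
- dropper: the tall slim dropper bottle: round amber glass body 32 mm in diameter with straight sides up to 58 mm, white label, narrow black collar and rubber bulb on top, 94 mm tall in all, about 60 g. Its origin is the centre of its underside, z up. Glass, must stay upright.
- round: the medium round bottle: amber glass body 40 mm in diameter with straight sides up to 58 mm, white label, black screw cap 26 mm wide, 82 mm tall in all, about 90 g. Its origin is the centre of its underside, z up. Glass, must stay upright.
- jar: the squat jar: round, 50 mm in diameter and 62 mm tall, straight sides all the way up, amber glass below, a black lid of the same width (44 to 62 mm) on top, about 110 g. Its origin is the centre of its underside, z up. Glass, must stay upright.
- square: the square bottle: amber glass body 38 by 38 mm with straight sides up to 60 mm, white label, round black cap 26 mm wide, 82 mm tall in all, about 105 g. Its sides are within about 0.1 rad of parallel to the step's. Its origin is the centre of its underside, z up. Glass, must stay upright.
- coaster_dropper: the round cork coaster, 40 mm in diameter and 3 mm thick, on which the dropper bottle stands at the start. Fixed on the white step (84 mm deep, 300 mm long, 30 mm high), where the four coasters lie in a row 72 mm apart along their common y axis. Origin: centre of its underside, 30 mm above the table; its +y points along the row to the robot's left (yaw within 0.15 rad of 0).
- coaster_round: the round cork coaster, 48 mm in diameter and 3 mm thick, on which the medium round bottle stands at the start. Fixed on the white step (84 mm deep, 300 mm long, 30 mm high), where the four coasters lie in a row 72 mm apart along their common y axis. Origin: centre of its underside, 30 mm above the table; its +y points along the row to the robot's left (yaw within 0.15 rad of 0).
- coaster_jar: the round cork coaster, 58 mm in diameter and 3 mm thick, on which the jar stands at the start. Fixed on the white step (84 mm deep, 300 mm long, 30 mm high), where the four coasters lie in a row 72 mm apart along their common y axis. Origin: centre of its underside, 30 mm above the table; its +y points along the row to the robot's left (yaw within 0.15 rad of 0).
- coaster_square: the square cork coaster, 46 by 46 mm and 3 mm thick, on which the square bottle stands at the start. Fixed on the white step (84 mm deep, 300 mm long, 30 mm high), where the four coasters lie in a row 72 mm apart along their common y axis. Origin: centre of its underside, 30 mm above the table; its +y points along the row to the robot's left (yaw within 0.15 rad of 0).
- rack: the wooden rack (target): fixed open-topped box 77 mm deep (x), 293 mm long (y), 20 mm high, walls 5 mm, floor 6 mm thick; four compartments 67 by 67 mm in a row, centres 72 mm apart at y = +108, +36, -36, -108 mm. Origin: centre of its underside; +y is the robot's left (yaw within 0.15 rad of 0). Step and rack stand one behind the other; either may be nearer.
- spatula: a bystander: thin steel laboratory spatula, 150 mm long, 14 mm wide, 6 mm thick, lying loose on the table between the step and the rack, along y. Origin: about its middle, on the table; its x along its length. Do not disturb.

How it is judged (in metres and radians):
At the end, for the whole second after the job is handed in: Each bottle stands upright (0.1 rad), released and at rest, on the floor of its own rack compartment (20 mm of its centre both ways, 4 mm of the floor); the row is the reverse of that of their coasters: first from the left on the step, first from the right in the rack, and so on (((y of each of coaster_round, coaster_jar, coaster_square in the frame of coaster_dropper below 0.036 m and y of dropper in the frame of rack between -0.128 and -0.088 m) or (y of each of coaster_round, coaster_jar, coaster_square in the frame of coaster_dropper below 0.108 m and y of any of coaster_round, coaster_jar, coaster_square in the frame of coaster_dropper above 0.036 m and y of dropper in the frame of rack between -0.056 and -0.016 m) or (y of each of coaster_round, coaster_jar, coaster_square in the frame of coaster_dropper below 0.18 m and y of any of coaster_round, coaster_jar, coaster_square in the frame of coaster_dropper above 0.108 m and y of dropper in the frame of rack between 0.016 and 0.056 m) or (y of each of coaster_round, coaster_jar, coaster_square in the frame of coaster_dropper below 0.252 m and y of any of coaster_round, coaster_jar, coaster_square in the frame of coaster_dropper above 0.18 m and y of dropper in the frame of rack between 0.088 and 0.128 m)) and x of dropper in the frame of rack between -0.02 and 0.02 m and z of dropper in the frame of rack between 0.002 and 0.01 m and angle between each of dropper, round, jar, square's own z axis and vertical below 0.1 rad and linear speed of each of dropper, round, jar, square below 0.02 m/s and angular speed of each of dropper, round, jar, square below 0.2 rad/s and ((y of each of coaster_dropper, coaster_jar, coaster_square in the frame of coaster_round below 0.036 m and y of round in the frame of rack between -0.128 and -0.088 m) or (y of each of coaster_dropper, coaster_jar, coaster_square in the frame of coaster_round below 0.108 m and y of any of coaster_dropper, coaster_jar, coaster_square in the frame of coaster_round above 0.036 m and y of round in the frame of rack between -0.056 and -0.016 m) or (y of each of coaster_dropper, coaster_jar, coaster_square in the frame of coaster_round below 0.18 m and y of any of coaster_dropper, coaster_jar, coaster_square in the frame of coaster_round above 0.108 m and y of round in the frame of rack between 0.016 and 0.056 m) or (y of each of coaster_dropper, coaster_jar, coaster_square in the frame of coaster_round below 0.252 m and y of any of coaster_dropper, coaster_jar, coaster_square in the frame of coaster_round above 0.18 m and y of round in the frame of rack between 0.088 and 0.128 m)) and x of round in the frame of rack between -0.02 and 0.02 m and z of round in the frame of rack between 0.002 and 0.01 m and ((y of each of coaster_dropper, coaster_round, coaster_square in the frame of coaster_jar below 0.036 m and y of jar in the frame of rack between -0.128 and -0.088 m) or (y of each of coaster_dropper, coaster_round, coaster_square in the frame of coaster_jar below 0.108 m and y of any of coaster_dropper, coaster_round, coaster_square in the frame of coaster_jar above 0.036 m and y of jar in the frame of rack between -0.056 and -0.016 m) or (y of each of coaster_dropper, coaster_round, coaster_square in the frame of coaster_jar below 0.18 m and y of any of coaster_dropper, coaster_round, coaster_square in the frame of coaster_jar above 0.108 m and y of jar in the frame of rack between 0.016 and 0.056 m) or (y of each of coaster_dropper, coaster_round, coaster_square in the frame of coaster_jar below 0.252 m and y of any of coaster_dropper, coaster_round, coaster_square in the frame of coaster_jar above 0.18 m and y of jar in the frame of rack between 0.088 and 0.128 m)) and x of jar in the frame of rack between -0.02 and 0.02 m and z of jar in the frame of rack between 0.002 and 0.01 m and ((y of each of coaster_dropper, coaster_round, coaster_jar in the frame of coaster_square below 0.036 m and y of square in the frame of rack between -0.128 and -0.088 m) or (y of each of coaster_dropper, coaster_round, coaster_jar in the frame of coaster_square below 0.108 m and y of any of coaster_dropper, coaster_round, coaster_jar in the frame of coaster_square above 0.036 m and y of square in the frame of rack between -0.056 and -0.016 m) or (y of each of coaster_dropper, coaster_round, coaster_jar in the frame of coaster_square below 0.18 m and y of any of coaster_dropper, coaster_round, coaster_jar in the frame of coaster_square above 0.108 m and y of square in the frame of rack between 0.016 and 0.056 m) or (y of each of coaster_dropper, coaster_round, coaster_jar in the frame of coaster_square below 0.252 m and y of any of coaster_dropper, coaster_round, coaster_jar in the frame of coaster_square above 0.18 m and y of square in the frame of rack between 0.088 and 0.128 m)) and x of square in the frame of rack between -0.02 and 0.02 m and z of square in the frame of rack between 0.002 and 0.01 m); the robot touches nothing.
It fails at once if a bottle is tipped by more than 0.7 rad (angle between any of dropper, round, jar, square's own z axis and vertical above 0.7 rad).
It fails at once if a bottle is slammed on the rack (contact force over 60 N) (contact force between any of dropper, round, jar, square and rack above 60 N).
It fails at once if a bottle is dropped: it moves faster than 0.6 m/s (a fall of about 18 mm) with the fingers off it ((linear speed of dropper above 0.6 m/s and contact force between dropper and the fingers below 0.1 N) or (linear speed of round above 0.6 m/s and contact force between round and the fingers below 0.1 N) or (linear speed of jar above 0.6 m/s and contact force between jar and the fingers below 0.1 N) or (linear speed of square above 0.6 m/s and contact force between square and the fingers below 0.1 N)).
It fails at once if the spatula is moved by more than 30 mm (distance of spatula from where it was at the start of the episode above 0.03 m).
It also fails if it takes over 96 s, if anything falls off the work surface, if the arm or the gripper's body presses on something with over 40 N, if the wrist force passes 120 N, or if a joint passes its speed limit or range.

## Working session

There is one attempt and no reset: what is moved stays moved. The work goes in short steps, Python scripts to look and compute and a shell command to move; the robot and the scene stay as the last step left them, time stands still between calls to the robot, and variables do not carry over. Pictures are saved under pics/ and viewed, at most 17 in all, crops included, and the job is handed in when it is done.

```bash
mkdir -p pics; python3 - <<'E'
from plant import get_obs, vision, manip
import cv2,numpy as np
o=get_obs()
for k in o: print(k,np.round(o[k],3).tolist())
print(manip.grip_point_offset)
for n in("scene","top"):
    c=vision.camera(n); cv2.imwrite(f"pics/{n}0.png",c["frame"])
    print(n,{k:(np.round(v,4).tolist()) for k,v in c.items() if k!="frame"})
    np.savez(f"{n}.npz",**c)
E
```

```text
clock 0.0
q [-79.71, 29.912, -2.079, 91.673, 1.214, 58.505, -6.464]
qvel [0.068, -0.017, -0.021, 0.085, -0.005, -0.056, 0.008]
joint_efforts [0.0, -92.712, 1.98, -36.993, 0.018, 0.008, 0.0]
tcp_pos [0.154, 0.605, 0.198]
tool_rot [[-0.969, 0.247, -0.0], [0.247, 0.969, -0.001], [-0.0, -0.001, -1.0]]
force [-0.32, -0.246, 0.876]
torque [-0.004, -0.04, -0.046]
finger_force 0.0
width 1.005
0.0187
scene {'fx': 455.1777, 'fy': 455.1777, 'cx': 280.8166, 'cy': 211.6368, 'world_to_cam': [[0.8219, 0.5696, 0.006, -0.4441], [-0.4719, 0.6749, 0.5673, 0.232], [0.3191, -0.4691, 0.8235, -0.9884], [0.0, 0.0, 0.0, 1.0]]}
top {'fx': 501.957, 'fy': 501.957, 'cx': 283.0573, 'cy': 209.1342, 'world_to_cam': [[0.0152, -0.9996, 0.0232, -0.0466], [0.999, 0.0162, 0.0425, -0.556], [-0.0428, 0.0225, 0.9988, -0.8159], [0.0, 0.0, 0.0, 1.0]]}
```

View pics/scene0.png

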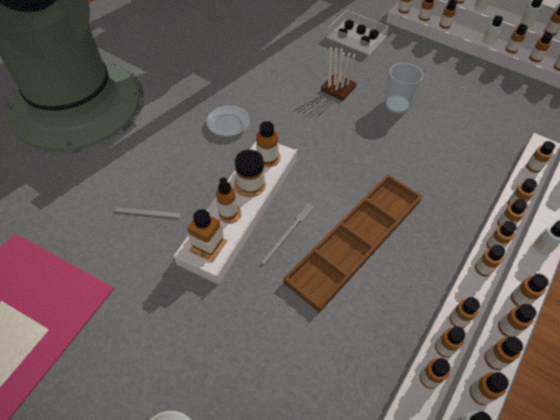

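View pics/top0.png

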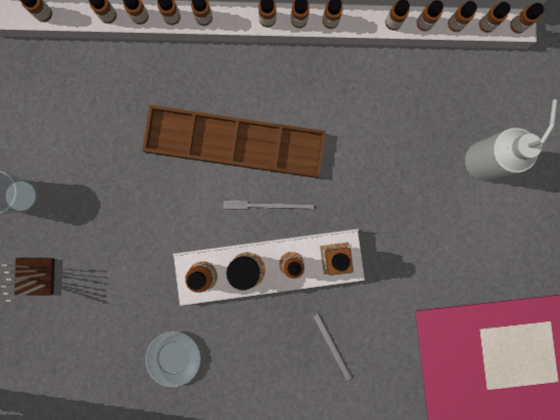

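```bash
python3 - <<'E'
import cv2,numpy as np
t=cv2.imread("pics/top0.png");s=cv2.imread("pics/scene0.png")
def crop(im,x,y,w,h,f,name):
    c=cv2.resize(im[y:y+h,x:x+w],None,fx=f,fy=f,interpolation=cv2.INTER_CUBIC)
    c=np.clip(c.astype(float)*1.6,0,255).astype(np.uint8)
    for i in range(0,w,20): 
        cv2.line(c,(i*f,0),(i*f,6),(0,255,0),1); cv2.putText(c,str(x+i),(i*f,16),0,.35,(0,255,0),1)
    for i in range(0,h,20):
        cv2.line(c,(0,i*f),(6,i*f),(0,255,0),1); cv2.putText(c,str(y+i),(8,i*f+4),0,.35,(0,255,0),1)
    cv2.imwrite(f"pics/{name}.png",c)
crop(t,140,95,240,60+155,3,"tc") if 0 else crop(t,170,220,200,90,4,"tstep")
crop(t,140,95,195,90,4,"track")
crop(s,170,110,140,170,3,"sstep")
crop(s,275,165,155,150,4,"srack")
E
```

```text
(no output)
```

View pics/tstep.png

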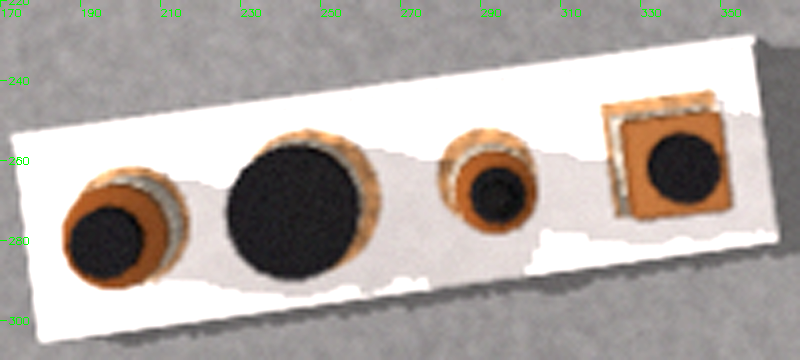

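View pics/track.png

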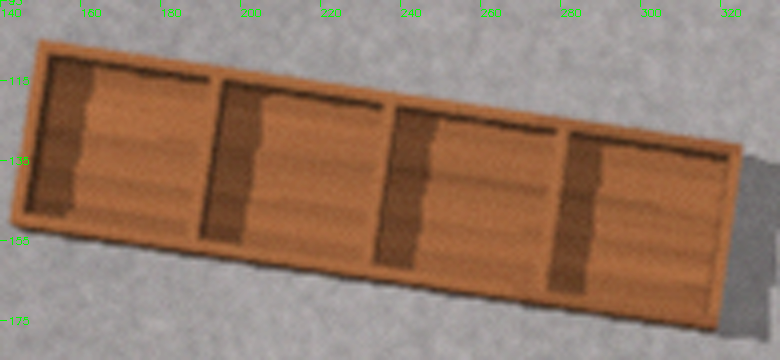

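View pics/sstep.png

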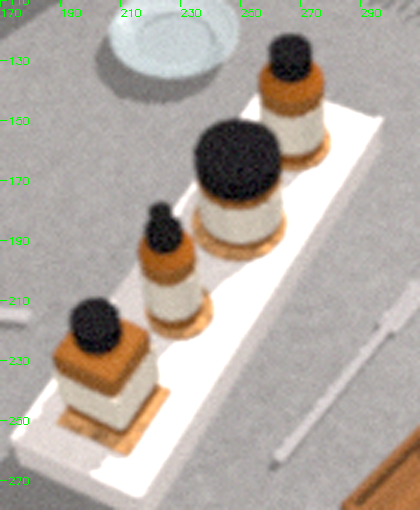

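View pics/srack.png

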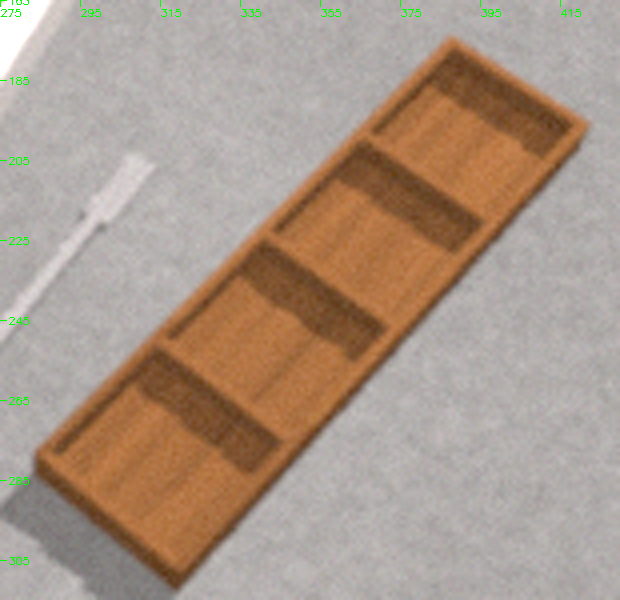

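```bash
cat >h.py <<'E'
import numpy as np
C={n:dict(np.load(f"{n}.npz")) for n in("scene","top")}
def ray(c,p):
    W=c["world_to_cam"];d=np.array([(p[0]-c["cx"])/c["fx"],-(p[1]-c["cy"])/c["fy"],-1])
    R=W[:3,:3];o=-R.T@W[:3,3];d=R.T@d;return o,d/np.linalg.norm(d)
def tri(rs):
    A=sum(np.eye(3)-np.outer(d,d) for o,d in rs);b=sum((np.eye(3)-np.outer(d,d))@o for o,d in rs)
    X=np.linalg.solve(A,b);return X,max(np.linalg.norm(np.cross(X-o,d)) for o,d in rs)
def onz(r,z): o,d=r;return (o+d*(z-o[2])/d[2])[:2]
E
python3 - <<'E'
from h import *
np.set_printoptions(precision=4,suppress=True)
L={'st_xM_yM':((173,253.75),(297.7,150),.03),'st_xM_ym':((358,229.5),(217.7,275.7),.03),'st_xm_ym':((364.5,280),(174.7,255.7),.03),'st_xm_yM':((179.5,305.5),None,.03),
'round':((196.75,280.5),(267.3,125.3),.115),'jar':((243.5,273),(249.3,160),.095),'dropper':((294.5,268.5),(223.7,179.3),.127),'square':((341.25,262),(202,213.7),.115),
'rk_xM_yM':((150,105.5),(422,196.5),.02),'rk_xM_ym':((325.5,131.75),(319.5,309),.02),'rk_xm_ym':((319.25,177),(284.5,278.75),.02),'rk_xm_yM':((143.5,151.25),(388,174.5),.02)}
P={}
for k,(t,s,z) in L.items():
    r=ray(C['top'],t);P[k]=onz(r,z)
    print(k,'top@z',P[k],*( (lambda q:('scene@z',onz(q,z),'tri',*tri([r,q])))(ray(C['scene'],s)) if s else ()))
for n in('st','rk'):
    c=np.array([P[f'{n}_{k}'] for k in('xM_yM','xM_ym','xm_ym','xm_yM')])
    v=c[0]-c[1]+c[3]-c[2];u=c[0]-c[3]+c[1]-c[2]
    yaw=np.arctan2(-v[0],v[1]);ctr=c.mean(0);e=v/np.linalg.norm(v)
    print(n,ctr,'yaw',yaw,np.degrees(yaw),'len',np.linalg.norm(v)/2,'dep',np.linalg.norm(u)/2)
    for y in(.108,.036,-.036,-.108): print('  ',y,ctr+e*y)
E
```

```text
st_xM_yM top@z [0.4815 0.1376] scene@z [0.4806 0.1431] tri [0.4828 0.137  0.0368] 0.0011906358621020653
st_xM_ym top@z [ 0.5249 -0.1592] scene@z [ 0.5243 -0.1535] tri [ 0.526  -0.1569  0.0375] 0.0015809590411291175
st_xm_ym top@z [ 0.4437 -0.1704] scene@z [ 0.4437 -0.1656] tri [ 0.4455 -0.1683  0.0358] 0.0015626796619010927
st_xm_yM top@z [0.3994 0.1253]
round top@z [0.448  0.0864] scene@z [0.4452 0.0946] tri [0.4501 0.0858 0.1248] 0.0013330359507091767
jar top@z [0.4579 0.0209] scene@z [0.4562 0.0259] tri [0.4591 0.0211 0.1014] 0.0008956913285769988
dropper top@z [ 0.4679 -0.0528] scene@z [ 0.4655 -0.0501] tri [ 0.4681 -0.0526  0.1314] 0.00010562911434674776
square top@z [ 0.4772 -0.1207] scene@z [ 0.4734 -0.1141] tri [ 0.4783 -0.1189  0.1249] 0.0006405678451576937
rk_xM_yM top@z [0.7228 0.183 ] scene@z [0.7237 0.1863] tri [0.7231 0.1829 0.0229] 0.0011801959034607355
rk_xM_ym top@z [ 0.6851 -0.1057] scene@z [ 0.6855 -0.1045] tri [ 0.6853 -0.1053  0.0213] 0.00048687809818508473
rk_xm_ym top@z [ 0.6101 -0.0963] scene@z [ 0.6118 -0.093 ] tri [ 0.6112 -0.0951  0.0226] 0.0017150686125079252
rk_xm_yM top@z [0.6472 0.1916] scene@z [0.6492 0.197 ] tri [0.6484 0.1918 0.0243] 0.0022397025795705813
st [ 0.4624 -0.0167] yaw 0.14674374502402596 8.407797259820562 len 0.29951839836054217 dep 0.08246248529915635
   0.108 [0.4466 0.0902]
   0.036 [0.4571 0.0189]
   -0.036 [ 0.4677 -0.0523]
   -0.108 [ 0.4782 -0.1235]
rk [0.6663 0.0431] yaw -0.1288899518654161 -7.384850263532675 len 0.29073665726882664 dep 0.0758632064446146
   0.108 [0.6802 0.1502]
   0.036 [0.6709 0.0788]
   -0.036 [0.6616 0.0074]
   -0.108 [ 0.6524 -0.064 ]
```

```bash
cat >>h.py <<'E'
def delta(x,y,z,a):
    from plant import get_obs
    from scipy.spatial.transform import Rotation as Ro
    o=get_obs();R=np.array(o["tool_rot"]);a=np.radians(a)
    Y=np.array([np.cos(a),np.sin(a),0]);Z=np.array([0,0,-1.]);T=np.c_[np.cross(Y,Z),Y,Z]
    print(np.round(o["tcp_pos"],4),round(float(o["clock"]),2),'->',np.round(R.T@(np.array([x,y,z])-o["tcp_pos"]),4),np.round(Ro.from_matrix(R.T@T).as_rotvec(degrees=True),2))
if __name__=="__main__":
    import sys;delta(*map(float,sys.argv[1:]))
E
python3 h.py 0.4485 0.088 0.26 8.4; python3 -m handwheel '0 0 -0.03; 0 0 -0.06'
```

```text
[0.1544 0.6053 0.1978] 0.1 -> [-0.4128 -0.4286 -0.0617] [-5.000e-02  4.000e-02  6.729e+01]Traceback (most recent call last):
ValueError: each row has 6 numbers
```

```bash
python3 -m handwheel '0 0 -0.03 0 0 0; -0.03 -0.03 -0.06 0 0 5; -0.065 -0.067 -0.06 0 0 12; -0.10 -0.103 -0.06 0 0 19; -0.135 -0.14 -0.06 0 0 26; -0.17 -0.176 -0.06 0 0 33; -0.205 -0.213 -0.06 0 0 40; -0.24 -0.249 -0.06 0 0 47; -0.275 -0.286 -0.06 0 0 54; -0.31 -0.322 -0.06 0 0 60' 1.0; python3 h.py 0.4485 0.088 0.26 8.4
```

```text
clock: 1.1
tcp_pos: [0.3726, 0.2204, 0.2584]
tool_rot: [[-0.266, 0.964, 0.0], [0.964, 0.266, 0.0], [0.0, 0.0, -1.0]]
force: [1.1, 0.8, 0.6]
width: 0.999
finger_force: 0.0
[0.3726 0.2204 0.2584] 1.1 -> [-0.1478  0.038  -0.0017] [ 0.   -0.02  7.01]
```

```bash
python3 -m handwheel '-0.04 0.01 0 0 0 2; -0.08 0.02 0 0 0 4; -0.12 0.03 0 0 0 6; -0.148 0.038 0 0 0 7; -0.148 0.038 0 0 0 7; -0.148 0.038 0 0 0 7'; python3 h.py 0.4485 0.088 0.26 8.4
python3 - <<'E'
from plant import get_obs,vision
import cv2,numpy as np
o=get_obs();c=vision.camera("wrist");cv2.imwrite("pics/w1.png",c["frame"])
c["tcp"]=o["tcp_pos"];c["R"]=o["tool_rot"];np.savez("w1.npz",**c);print([ (k,np.round(v,3).tolist()) for k,v in c.items() if k!="frame"])
E
```

```text
clock: 1.7
tcp_pos: [0.4487, 0.0898, 0.2581]
tool_rot: [[-0.15, 0.989, -0.001], [0.989, 0.15, -0.0], [-0.0, -0.001, -1.0]]
force: [-0.3, 0.0, 0.1]
width: 1.0
finger_force: 0.0
[0.4487 0.0898 0.2581] 1.7 -> [-0.0017 -0.0005 -0.0019] [-0.03  0.01  0.22]
[('fx', 335.334), ('fy', 335.334), ('cx', 278.755), ('cy', 213.752), ('hand_eye', [[-0.001, 0.961, 0.276, 0.07], [1.0, 0.001, -0.0, -0.0], [-0.001, 0.276, -0.961, -0.175], [0.0, 0.0, 0.0, 1.0]]), ('tcp', [0.449, 0.09, 0.258]), ('R', [[-0.15, 0.989, -0.001], [0.989, 0.15, -0.0], [-0.0, -0.001, -1.0]])]
```

View pics/w1.png

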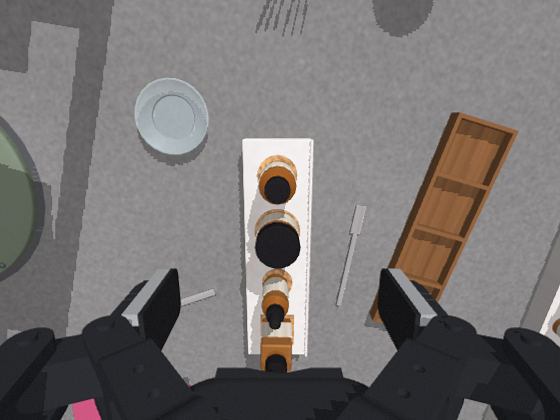

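The wrist view looks down the row. Caps: round (277,188), jar lid (277,243), dropper bulb (275,318), square (276,364). All are close to the tool's centre plane, which is good.

```bash
cat >>h.py <<'E'
def wray(c,p):
    H=c["hand_eye"];d=np.array([(p[0]-c["cx"])/c["fx"],-(p[1]-c["cy"])/c["fy"],-1])
    o=c["R"]@H[:3,3]+c["tcp"];d=c["R"]@(H[:3,:3]@d);return o,d/np.linalg.norm(d)
E
python3 - <<'E'
from h import *
np.set_printoptions(precision=4,suppress=True)
w=dict(np.load("w1.npz"))
for n,p,z,t in(('round',(277,188),.115,(196.75,280.5)),('jar',(277,243),.095,(243.5,273)),('dropper',(275,320),.127,(294.5,268.5)),('square',(276,362),.115,(341.25,262)),('rack xMyM',(516,131),.02,(150,105.5)),('rk xmyM',(457,114),.02,(143.5,151.25)),('st xM yM',(312,139),.03,(173,253.75))):
    r=wray(w,p);print(n,onz(r,z),*tri([r,ray(C['top'],t)]))
E
```

```text
round [0.4465 0.0936] [0.4465 0.0894 0.0955] 0.00047770556543917425
jar [0.4559 0.0298] [0.4565 0.0221 0.0751] 0.00036533658914488735
dropper [ 0.4648 -0.0434] [ 0.4664 -0.0536  0.1115] 0.00030617771364841026
square [ 0.4749 -0.105 ] [ 0.4767 -0.1236  0.0929] 0.0007910476309275115
rack xMyM [0.7219 0.1855] [0.7242 0.1849 0.0158] 0.0009309852857568458
rk xmyM [0.6462 0.1939] [0.6483 0.1936 0.0149] 0.0007810348827332055
st xM yM [0.4807 0.1403] [0.4814 0.1397 0.0204] 0.0003850851913993861
```

```bash
python3 h.py 0.447 0.088 0.059 8.4; python3 -m handwheel '-0.002 -0.002 0.04 0 0 0; -0.002 -0.002 0.08 0 0 0; -0.002 -0.002 0.12 0 0 0; -0.002 -0.002 0.15 0 0 0; -0.002 -0.002 0.175 0 0 0; -0.002 -0.002 0.19 0 0 0; -0.002 -0.002 0.2 0 0 0; -0.002 -0.002 0.2 0 0 0; -0.002 -0.002 0.2 0 0 0'; python3 h.py 0.447 0.088 0.059 8.4
```

```text
[0.4485 0.0905 0.2581] 1.75 -> [-0.0023 -0.0017  0.1991] [-0.03 -0.    0.31]
clock: 2.65
tcp_pos: [0.4473, 0.0882, 0.0588]
tool_rot: [[-0.152, 0.988, 0.0], [0.988, 0.152, 0.0], [0.0, 0.0, -1.0]]
force: [0.7, 0.2, -0.2]
width: 0.997
finger_force: 0.0
[0.4473 0.0882 0.0588] 2.65 -> [-0.0002 -0.0003 -0.0002] [ 0.02 -0.01  0.32]
```

Tracking is good. Check the alignment with one look, then close.

```bash
python3 -m handwheel '0 0 0 0 0 0; 0 0 0 0 0 0; 0 0 0 0 0 0; 0 0 0 0 0 0; 0 0 0 0 0 0; 0 0 0 0 0 0; 0 0 0 0 0 0; 0 0 0 0 0 0' 0.0
python3 - <<'E'
from plant import vision
import cv2
a=vision.camera("scene")["frame"];b=vision.camera("wrist")["frame"]
cv2.imwrite("pics/g1.png",cv2.hconcat([cv2.resize(a[90:300,140:340],None,fx=2,fy=2),cv2.resize(b,(400,300)) if 0 else b[0:420,100:460]]))
E
```

```text
clock: 3.45
tcp_pos: [0.4474, 0.088, 0.0591]
tool_rot: [[-0.151, 0.989, 0.001], [0.989, 0.151, 0.001], [0.001, 0.001, -1.0]]
force: [-6.9, 0.0, 24.7]
width: 0.35
finger_force: 49.9
```

View pics/g1.png

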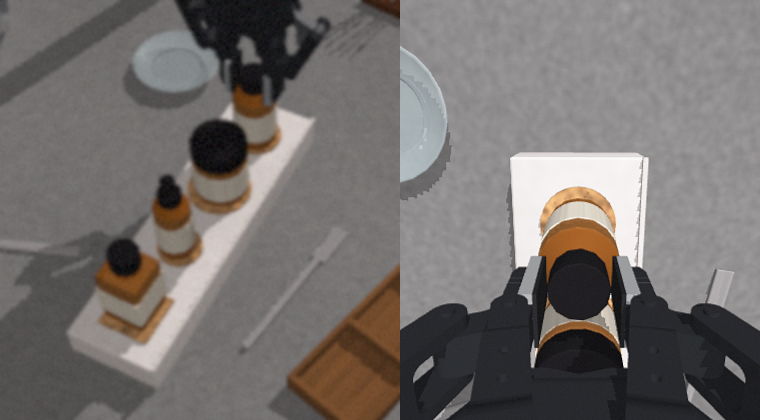

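```bash
python3 -m handwheel '0 0 -0.005 0 0 0; 0 0 -0.01 0 0 0; 0 0 -0.02 0 0 0; 0 0 -0.04 0 0 0; 0 0 -0.07 0 0 0; 0 0 -0.1 0 0 0; 0 0 -0.125 0 0 0; 0 0 -0.135 0 0 0; 0 0 -0.135 0 0 0'; python3 h.py 0.6524 -0.064 0.19 -7.4
python3 - <<'E'
from plant import vision
import cv2
a=vision.camera("scene")["frame"];b=vision.camera("wrist")["frame"]
cv2.imwrite("pics/g2.png",cv2.hconcat([cv2.resize(a[50:260,140:340],None,fx=2,fy=2),b[0:420,100:460]]))
E
```

```text
clock: 4.45
tcp_pos: [0.4476, 0.0881, 0.1943]
tool_rot: [[-0.151, 0.988, 0.002], [0.988, 0.151, 0.001], [0.001, 0.002, -1.0]]
force: [-0.3, -0.1, -2.3]
width: 0.281
finger_force: 66.8
[0.4476 0.0881 0.1943] 4.45 -> [-0.1813  0.1795  0.0045] [ 0.11 -0.06 16.1 ]
```

View pics/g2.png

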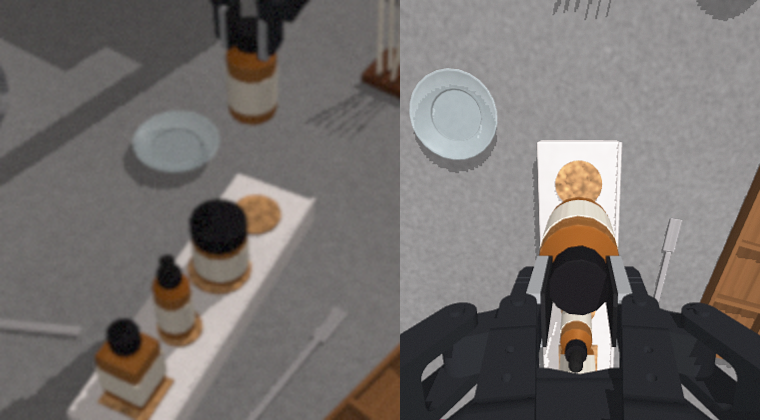

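```bash
python3 - <<'E'
from h import *
c=C['scene'];W=c["world_to_cam"]
def pr(X):
    p=W[:3,:3]@np.array(X)+W[:3,3];return np.round([c["cx"]-c["fx"]*p[0]/p[2],c["cy"]+c["fy"]*p[1]/p[2]],1)
for z in(.194,.2,.21): print('tip',z,pr([.4476,.0881,z]),pr([.4606,.0901,z]))
# bottle front-bottom: toward camera direction
d=-W[2,:3]*-1; d=np.array([W[2,0],W[2,1]]);d/=np.linalg.norm(d)
for z in(.033,.14,.15,.155,.16,.168): print('bot',z,pr([.4476+.02*d[0],.0881+.02*d[1],z]),'axis',pr([.4476,.0881,z]))
E
```

```text
tip 0.194 [265.3  92.5] [272.6  95. ]
tip 0.2 [265.2  89.6] [272.6  92. ]
tip 0.21 [265.   84.5] [272.5  87. ]
bot 0.033 [266.9 167.4] axis [267.1 159.2]
bot 0.14 [265.6 125.9] axis [266.  117.4]
bot 0.15 [265.5 121.5] axis [265.8 113. ]
bot 0.155 [265.4 119.3] axis [265.8 110.8]
bot 0.16 [265.4 117.1] axis [265.7 108.6]
bot 0.168 [265.3 113.4] axis [265.6 104.9]
```

The bottle slipped from the shoulder, and the pads now hold the cap. I'll set it back on its coaster and regrip lower.

```bash
python3 -m handwheel '0 0 0.03 0 0 0; 0 0 0.06 0 0 0; 0 0 0.09 0 0 0; 0 0 0.11 0 0 0; 0 0 0.12 0 0 0; 0 0 0.12 0 0 0; 0 0 0.12 0 0 0' | grep -E "tcp|force|width"; for i in 1; do python3 -m handwheel '0 0 0.002 0 0 0; 0 0 0.004 0 0 0; 0 0 0.004 0 0 0' | grep -E "tcp|force|width"; done
```

```text
tcp_pos: [0.4472, 0.0876, 0.0736]
force: [0.5, -0.6, -0.3]
width: 0.282
finger_force: 66.8
tcp_pos: [0.4473, 0.088, 0.0695]
force: [-0.0, -0.3, 0.0]
width: 0.282
finger_force: 66.8
```

```bash
python3 -m handwheel '0 0 0.002 0 0 0; 0 0 0.004 0 0 0; 0 0 0.004 0 0 0' | grep -E "tcp|force|width"
```

```text
tcp_pos: [0.447, 0.0878, 0.0651]
force: [0.1, 0.3, -1.9]
width: 0.281
finger_force: 66.8
```

```bash
python3 -m handwheel '0 0 0.001 0 0 0; 0 0 0.002 0 0 0; 0 0 0.003 0 0 0; 0 0 0.003 0 0 0' | grep -E "tcp|force|width"
```

```text
tcp_pos: [0.4473, 0.0878, 0.0629]
force: [-3.8, -0.7, 19.5]
width: 0.28
finger_force: 71.1
```

```bash
python3 -m handwheel '0 0 0 0 0 0; 0 0 0 0 0 0; 0 0 0 0 0 0; 0 0 0 0 0 0; 0 0 0 0 0 0; 0 0 0.005 0 0 0; 0 0 0.011 0 0 0; 0 0 0.016 0 0 0; 0 0 0.018 0 0 0; 0 0 0.018 0 0 0' 1.0| grep -E "tcp|force|width"
python3 -m handwheel '0 0 0 0 0 0; 0 0 0 0 0 0; 0 0 0 0 0 0; 0 0 0 0 0 0; 0 0 0 0 0 0; 0 0 0 0 0 0; 0 0 0 0 0 0; 0 0 0 0 0 0' 0.0
python3 - <<'E'
from plant import vision
import cv2
a=vision.camera("scene")["frame"];b=vision.camera("wrist")["frame"]
cv2.imwrite("pics/g3.png",cv2.hconcat([cv2.resize(a[75:215,200:333],None,fx=3,fy=3),b[0:420,100:460]]))
E
```

```text
tcp_pos: [0.4469, 0.0877, 0.0439]
force: [0.7, -0.0, -0.4]
width: 1.0
finger_force: 0.0
clock: 8.05
tcp_pos: [0.4472, 0.0879, 0.0448]
tool_rot: [[-0.151, 0.989, 0.0], [0.989, 0.151, 0.0], [0.0, 0.0, -1.0]]
force: [-2.9, -0.6, 14.2]
width: 0.442
finger_force: 58.4
```

View pics/g3.png

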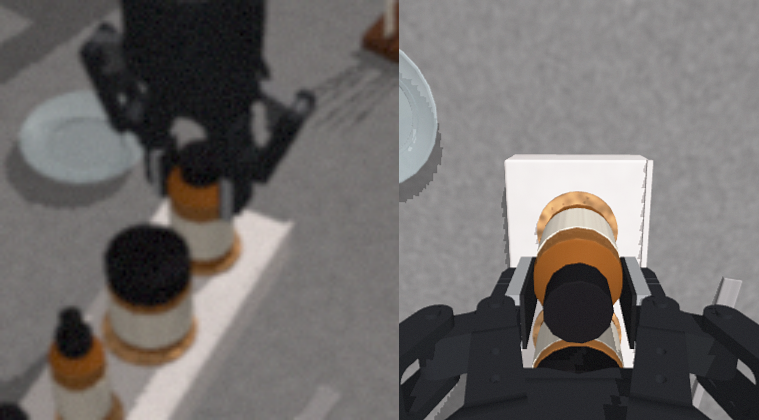

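```bash
python3 -m handwheel '0 0 -0.005 0 0 0; 0 0 -0.01 0 0 0; 0 0 -0.02 0 0 0; 0 0 -0.04 0 0 0; 0 0 -0.07 0 0 0; 0 0 -0.1 0 0 0; 0 0 -0.13 0 0 0; 0 0 -0.145 0 0 0; 0 0 -0.145 0 0 0'; python3 h.py 0.6524 -0.064 0.19 -7.4
```

```text
clock: 9.05
tcp_pos: [0.448, 0.0881, 0.1916]
tool_rot: [[-0.151, 0.989, 0.003], [0.989, 0.151, 0.002], [0.001, 0.003, -1.0]]
force: [0.3, 0.4, -2.3]
width: 0.44
finger_force: 60.4
[0.448  0.0881 0.1916] 9.05 -> [-0.1813  0.179   0.002 ] [ 0.19 -0.1  16.09]
```

```bash
python3 -m handwheel '-0.015 0.015 0 0 0 1; -0.045 0.045 0 0 0 4; -0.075 0.075 0 0 0 7; -0.105 0.105 0 0 0 10; -0.135 0.135 0 0 0 13; -0.16 0.16 0 0 0 15; -0.175 0.175 0 0 0 16; -0.179 0.179 0 0 0 16; -0.179 0.179 0 0 0 16' | grep -E "tcp|force|width"; python3 h.py 0.653 -0.062 0.018 -7.4
python3 - <<'E'
from plant import vision
import cv2
a=vision.camera("scene")["frame"];b=vision.camera("top")["frame"]
cv2.imwrite("pics/g4.png",cv2.hconcat([cv2.resize(a[180:320,250:430],None,fx=2,fy=2),cv2.resize(b[90:230,140:340],None,fx=2,fy=2)]))
E
```

```text
tcp_pos: [0.6507, -0.0626, 0.1883]
force: [-0.5, 0.9, -1.3]
width: 0.438
finger_force: 60.5
[ 0.6507 -0.0626  0.1883] 9.95 -> [0.001  0.0024 0.1703] [-0.08  0.03  0.06]
```

View pics/g4.png

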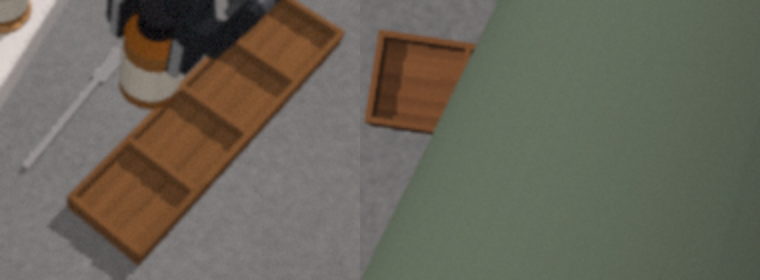

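```bash
python3 -m handwheel '0.001 0.002 0.03 0 0 0; 0.001 0.002 0.06 0 0 0; 0.001 0.002 0.09 0 0 0; 0.001 0.002 0.12 0 0 0; 0.001 0.002 0.14 0 0 0; 0.001 0.002 0.155 0 0 0; 0.001 0.002 0.162 0 0 0; 0.001 0.002 0.164 0 0 0; 0.001 0.002 0.164 0 0 0' | grep -E "tcp|force|width"; python3 -m handwheel '0 0 0.001 0 0 0; 0 0 0.002 0 0 0; 0 0 0.003 0 0 0; 0 0 0.003 0 0 0' | grep -E "tcp|force"
```

```text
tcp_pos: [0.6536, -0.0613, 0.026]
force: [-0.7, 0.1, -0.8]
width: 0.443
finger_force: 60.6
tcp_pos: [0.6533, -0.0614, 0.0224]
force: [-0.1, 0.1, -1.8]
finger_force: 60.6
```

```bash
python3 -m handwheel '0 0 0.001 0 0 0; 0 0 0.002 0 0 0; 0 0 0.002 0 0 0' | grep -E "tcp|force"
```

```text
tcp_pos: [0.6531, -0.0614, 0.0201]
force: [0.3, 0.2, -1.7]
finger_force: 60.6
```

```bash
python3 -m handwheel '0 0 0.001 0 0 0; 0 0 0.002 0 0 0; 0 0 0.002 0 0 0' | grep -E "tcp|force"
```

```text
tcp_pos: [0.6532, -0.0613, 0.0181]
force: [0.4, 0.4, -1.8]
finger_force: 60.6
```

```bash
python3 -m handwheel '0 0 0.001 0 0 0; 0 0 0.0015 0 0 0; 0 0 0.0015 0 0 0' | grep -E "tcp|force"
```

```text
tcp_pos: [0.6533, -0.0614, 0.0179]
force: [-7.4, 1.5, 16.9]
finger_force: 62.4
```

```bash
python3 -m handwheel '0 0 0 0 0 0; 0 0 0 0 0 0; 0 0 0 0 0 0; 0 0 0 0 0 0; 0 0 0 0 0 0; 0 0 -0.03 0 0 0; 0 0 -0.07 0 0 0; 0 0 -0.12 0 0 0; 0 0 -0.165 0 0 0; 0 0 -0.165 0 0 0' 1.0| grep -E "tcp|force|width"; python3 h.py 0.457 0.020 0.18 8.4
python3 - <<'E'
from plant import vision
import cv2
a=vision.camera("scene")["frame"];b=vision.camera("wrist")["frame"]
cv2.imwrite("pics/g5.png",cv2.hconcat([cv2.resize(a[100:310,180:380],None,fx=2,fy=2),b[0:420,100:460]]))
E
```

```text
tcp_pos: [0.6558, -0.0621, 0.188]
force: [0.6, -0.6, -1.2]
width: 1.0
finger_force: 0.0
[ 0.6558 -0.0621  0.188 ] 13.25 -> [ 0.0561 -0.2077  0.0063] [  0.48   0.02 -15.74]
```

View pics/g5.png

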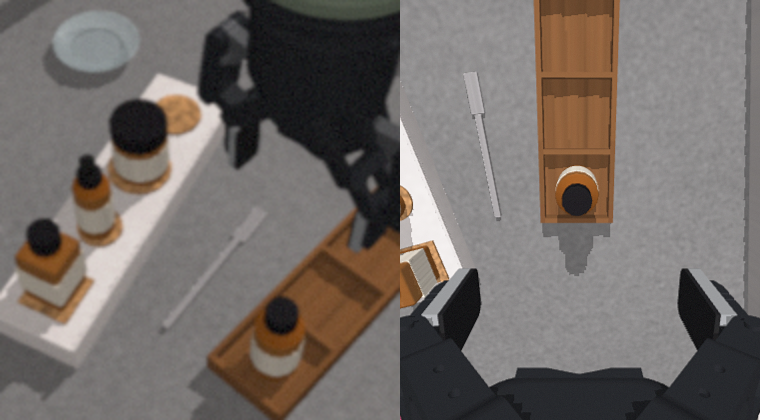

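The round bottle stands upright in the right-end compartment, at about (577,195). Next is the jar.

```bash
python3 -m handwheel '0.012 -0.045 0 0 0 -4; 0.025 -0.09 0 0 0 -8; 0.037 -0.135 0 0 0 -12; 0.05 -0.18 0 0 0 -15; 0.056 -0.207 0.005 0 0 -15.7; 0.056 -0.207 0.005 0 0 -15.7; 0.056 -0.207 0.005 0 0 -15.7' | grep -E "tcp|force|width"; python3 h.py 0.457 0.020 0.045 8.4
```

```text
tcp_pos: [0.4546, 0.0208, 0.1763]
force: [0.8, -0.2, 0.3]
width: 1.002
finger_force: 0.0
[0.4546 0.0208 0.1763] 14.05 -> [-0.0011  0.0023  0.1313] [-0.05  0.    0.03]
```

```bash
python3 -m handwheel '-0.001 0.002 0.03 0 0 0; -0.001 0.002 0.07 0 0 0; -0.001 0.002 0.1 0 0 0; -0.001 0.002 0.12 0 0 0; -0.001 0.002 0.131 0 0 0; -0.001 0.002 0.131 0 0 0; -0.001 0.002 0.131 0 0 0' | grep -E "tcp|force|width"; python3 -m handwheel '0 0 0 0 0 0; 0 0 0 0 0 0; 0 0 0 0 0 0; 0 0 0 0 0 0; 0 0 0 0 0 0; 0 0 0 0 0 0; 0 0 0 0 0 0; 0 0 0 0 0 0' 0.0| grep -E "tcp|force|width"
```

```text
tcp_pos: [0.4576, 0.0195, 0.0462]
force: [0.1, -0.3, -0.0]
width: 1.0
finger_force: 0.0
tcp_pos: [0.4577, 0.0201, 0.0468]
force: [-4.3, 0.1, 21.5]
width: 0.557
finger_force: 58.1
```

```bash
python3 -m handwheel '0 0 -0.005 0 0 0; 0 0 -0.01 0 0 0; 0 0 -0.02 0 0 0; 0 0 -0.04 0 0 0; 0 0 -0.07 0 0 0; 0 0 -0.1 0 0 0; 0 0 -0.13 0 0 0; 0 0 -0.145 0 0 0; 0 0 -0.145 0 0 0'| grep -E "tcp|force|width"; python3 h.py 0.662 0.009 0.19 -7.4
```

```text
tcp_pos: [0.4581, 0.02, 0.193]
force: [0.7, 0.6, -1.8]
width: 0.555
finger_force: 62.0
[0.4581 0.02   0.193 ] 16.45 -> [-0.0406  0.2001  0.0037] [ 0.2  -0.07 15.79]
```

```bash
python3 -m handwheel '-0.004 0.02 0 0 0 1; -0.01 0.05 0 0 0 4; -0.017 0.085 0 0 0 7; -0.024 0.12 0 0 0 10; -0.031 0.155 0 0 0 13; -0.037 0.18 0 0 0 15; -0.04 0.195 0 0 0 16; -0.041 0.2 0 0 0 16; -0.041 0.2 0 0 0 16' | grep -E "tcp|force|width"; python3 h.py 0.662 0.009 0.0198 -7.4
```

```text
tcp_pos: [0.6606, 0.0082, 0.1899]
force: [-0.3, 0.5, -1.4]
width: 0.559
finger_force: 62.1
[0.6606 0.0082 0.1899] 17.35 -> [0.0011 0.0014 0.1701] [-0.07  0.04 -0.2 ]
```

```bash
python3 -m handwheel '0.001 0.001 0.03 0 0 0; 0.001 0.001 0.06 0 0 0; 0.001 0.001 0.09 0 0 0; 0.001 0.001 0.12 0 0 0; 0.001 0.001 0.14 0 0 0; 0.001 0.001 0.155 0 0 0; 0.001 0.001 0.163 0 0 0; 0.001 0.001 0.165 0 0 0; 0.001 0.001 0.165 0 0 0' | grep -E "tcp|force|width"; python3 -m handwheel '0 0 0.001 0 0 0; 0 0 0.002 0 0 0; 0 0 0.003 0 0 0; 0 0 0.003 0 0 0' | grep -E "tcp|force"
```

```text
tcp_pos: [0.6623, 0.0093, 0.0264]
force: [-0.1, -0.1, -0.5]
width: 0.561
finger_force: 62.1
tcp_pos: [0.6621, 0.0093, 0.0229]
force: [-0.2, -0.1, -0.9]
finger_force: 62.1
```

```bash
python3 -m handwheel '0 0 0.001 0 0 0; 0 0 0.002 0 0 0; 0 0 0.002 0 0 0' | grep -E "tcp|force"
```

```text
tcp_pos: [0.662, 0.0093, 0.0206]
force: [0.1, -0.1, -1.2]
finger_force: 62.1
```

```bash
python3 -m handwheel '0 0 0.001 0 0 0; 0 0 0.0015 0 0 0; 0 0 0.0015 0 0 0' | grep -E "tcp|force"
```

```text
tcp_pos: [0.6622, 0.0093, 0.02]
force: [-4.7, 0.6, 11.8]
finger_force: 63.5
```

```bash
python3 -m handwheel '0 0 0 0 0 0; 0 0 0 0 0 0; 0 0 0 0 0 0; 0 0 0 0 0 0; 0 0 0 0 0 0; 0 0 -0.03 0 0 0; 0 0 -0.07 0 0 0; 0 0 -0.12 0 0 0; 0 0 -0.165 0 0 0; 0 0 -0.165 0 0 0' 1.0| grep -E "tcp|force|width"; python3 h.py 0.4775 -0.122 0.18 6
```

```text
tcp_pos: [0.6648, 0.0088, 0.1905]
force: [0.9, -0.2, -0.7]
width: 1.001
finger_force: 0.0
[0.6648 0.0088 0.1905] 20.25 -> [-0.1545 -0.1683  0.0089] [  0.48  -0.04 -13.64]
```

```bash
python3 -m handwheel '-0.03 -0.033 0 0 0 -3; -0.06 -0.066 0 0 0 -6; -0.09 -0.099 0 0 0 -9; -0.12 -0.132 0 0 0 -12; -0.145 -0.158 0.005 0 0 -13.6; -0.155 -0.168 0.007 0 0 -13.6; -0.155 -0.168 0.007 0 0 -13.6; -0.155 -0.168 0.007 0 0 -13.6' | grep -E "tcp|force|width"; python3 h.py 0.4775 -0.122 0.045 6
python3 - <<'E'
from plant import vision
import cv2
b=vision.camera("wrist")["frame"]
cv2.imwrite("pics/g6.png",b)
E
```

```text
tcp_pos: [0.476, -0.1216, 0.1775]
force: [0.7, -0.1, -0.1]
width: 0.999
finger_force: 0.0
[ 0.476  -0.1216  0.1775] 21.05 -> [-0.0006  0.0013  0.1325] [ 0.04 -0.   -0.01]
```

View pics/g6.png

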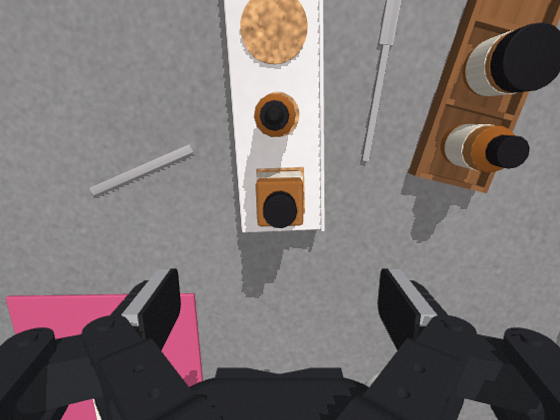

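The square bottle lines up with the tool (cap at (280,208)). The jar and the round bottle both stand upright in the rack.

```bash
python3 -m handwheel '-0.001 0.001 0.03 0 0 0; -0.001 0.001 0.07 0 0 0; -0.001 0.001 0.1 0 0 0; -0.001 0.001 0.12 0 0 0; -0.001 0.001 0.132 0 0 0; -0.001 0.001 0.132 0 0 0; -0.001 0.001 0.132 0 0 0' | grep -E "tcp|force|width"; python3 -m handwheel '0 0 0 0 0 0; 0 0 0 0 0 0; 0 0 0 0 0 0; 0 0 0 0 0 0; 0 0 0 0 0 0; 0 0 0 0 0 0; 0 0 0 0 0 0; 0 0 0 0 0 0' 0.0| grep -E "tcp|force|width"
```

```text
tcp_pos: [0.4768, -0.1229, 0.0458]
force: [-0.8, 0.2, 0.6]
width: 1.002
finger_force: 0.0
tcp_pos: [0.4767, -0.1231, 0.046]
force: [-1.0, 0.9, 11.7]
width: 0.427
finger_force: 59.0
```

```bash
python3 -m handwheel '0 0 -0.005 0 0 0; 0 0 -0.01 0 0 0; 0 0 -0.02 0 0 0; 0 0 -0.04 0 0 0; 0 0 -0.07 0 0 0; 0 0 -0.1 0 0 0; 0 0 -0.13 0 0 0; 0 0 -0.145 0 0 0; 0 0 -0.145 0 0 0'| grep -E "tcp|force|width"; python3 h.py 0.681 0.152 0.19 -7.4
```

```text
tcp_pos: [0.4771, -0.1231, 0.1927]
force: [0.6, 0.1, -0.9]
width: 0.427
finger_force: 60.7
[ 0.4771 -0.1231  0.1927] 23.5 -> [0.2524 0.2315 0.0034] [ 2.100e-01 -1.000e-02  1.339e+01]
```

```bash
python3 -m handwheel '0.02 0.018 0 0 0 1; 0.05 0.046 0 0 0 3; 0.08 0.073 0 0 0 5; 0.11 0.101 0 0 0 7; 0.14 0.128 0 0 0 9; 0.17 0.156 0 0 0 11; 0.2 0.183 0 0 0 12; 0.23 0.21 0 0 0 13; 0.247 0.226 0 0 0 13.5; 0.252 0.231 0 0 0 13.5' | grep -E "tcp|force|width"; python3 -m handwheel '0 0 0 0 0 0; 0 0 0 0 0 0' >/dev/null; python3 h.py 0.681 0.152 0.019 -7.4
```

```text
tcp_pos: [0.6799, 0.1544, 0.1887]
force: [-0.9, 0.2, -0.5]
width: 0.426
finger_force: 60.6
[0.6791 0.1503 0.19  ] 24.7 -> [0.0021 0.0018 0.171 ] [-0.04  0.05 -0.18]
```

```bash
python3 -m handwheel '0.001 0.001 0.03 0 0 0; 0.002 0.002 0.06 0 0 0; 0.002 0.002 0.09 0 0 0; 0.002 0.002 0.12 0 0 0; 0.002 0.002 0.14 0 0 0; 0.002 0.002 0.155 0 0 0; 0.002 0.002 0.163 0 0 0; 0.002 0.002 0.165 0 0 0; 0.002 0.002 0.165 0 0 0' | grep -E "tcp|force|width"; python3 -m handwheel '0 0 0.001 0 0 0; 0 0 0.002 0 0 0; 0 0 0.003 0 0 0; 0 0 0.003 0 0 0' | grep -E "tcp|force"
```

```text
tcp_pos: [0.6822, 0.1532, 0.026]
force: [0.2, 0.9, -1.7]
width: 0.424
finger_force: 60.6
tcp_pos: [0.6819, 0.1535, 0.0224]
force: [0.5, 0.2, -1.9]
finger_force: 60.6
```

```bash
python3 -m handwheel '0 0 0.001 0 0 0; 0 0 0.0025 0 0 0; 0 0 0.0025 0 0 0' | grep -E "tcp|force"
```

```text
tcp_pos: [0.6818, 0.1534, 0.0196]
force: [-0.5, 0.6, -0.5]
finger_force: 60.6
```

```bash
python3 -m handwheel '0 0 0.001 0 0 0; 0 0 0.0015 0 0 0; 0 0 0.0015 0 0 0' | grep -E "tcp|force"
```

```text
tcp_pos: [0.682, 0.1535, 0.0191]
force: [-4.4, 0.1, 11.4]
finger_force: 62.0
```

```bash
python3 -m handwheel '0 0 0 0 0 0; 0 0 0 0 0 0; 0 0 0 0 0 0; 0 0 0 0 0 0; 0 0 0 0 0 0; 0 0 -0.03 0 0 0; 0 0 -0.07 0 0 0; 0 0 -0.12 0 0 0; 0 0 -0.165 0 0 0; 0 0 -0.165 0 0 0' 1.0| grep -E "tcp|force|width"; python3 h.py 0.468 -0.0525 0.18 8.4
```

```text
tcp_pos: [0.6846, 0.1535, 0.1899]
force: [-0.5, 0.2, -0.4]
width: 0.999
finger_force: 0.0
[0.6846 0.1535 0.1899] 27.6 -> [-0.2326 -0.1879  0.0077] [  0.49  -0.12 -15.93]
```

```bash
python3 -m handwheel '-0.03 -0.024 0 0 0 -3; -0.06 -0.048 0 0 0 -6; -0.09 -0.073 0 0 0 -9; -0.12 -0.097 0 0 0 -12; -0.15 -0.121 0 0 0 -14; -0.18 -0.145 0 0 0 -15; -0.21 -0.17 0 0 0 -16; -0.233 -0.188 0.007 0 0 -16; -0.233 -0.188 0.007 0 0 -16; -0.233 -0.188 0.007 0 0 -16' | grep -E "tcp|force|width"; python3 h.py 0.468 -0.0525 0.0545 8.4
python3 - <<'E'
from plant import vision
import cv2
cv2.imwrite("pics/g7.png",vision.camera("wrist")["frame"])
E
```

```text
tcp_pos: [0.4652, -0.053, 0.1766]
force: [-0.5, 0.9, 0.2]
width: 1.003
finger_force: 0.0
[ 0.4652 -0.053   0.1766] 28.6 -> [0.     0.0027 0.1221] [ 0.04 -0.02  0.04]
```

View pics/g7.png

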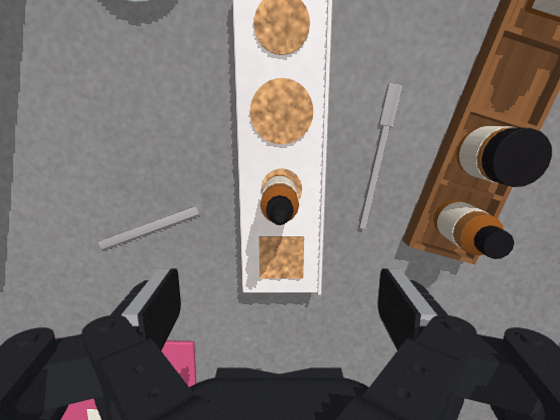

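```bash
python3 -m handwheel '0 0.003 0.03 0 0 0; 0 0.003 0.06 0 0 0; 0 0.003 0.09 0 0 0; 0 0.003 0.11 0 0 0; 0 0.003 0.119 0 0 0; 0 0.003 0.122 0 0 0; 0 0.003 0.122 0 0 0' | grep -E "tcp|force|width"; python3 -m handwheel '0 0 0.001 0 0 0; 0 0 0.002 0 0 0; 0 0 0.002 0 0 0' | grep -E "tcp|force|width"
python3 - <<'E'
from plant import vision
import cv2
a=vision.camera("scene")["frame"];b=vision.camera("wrist")["frame"]
cv2.imwrite("pics/g8.png",cv2.hconcat([cv2.resize(a[120:260,170:303],None,fx=3,fy=3),b[0:420,100:460]]))
E
```

```text
tcp_pos: [0.4685, -0.0523, 0.0546]
force: [-0.2, -0.5, 0.8]
width: 0.999
finger_force: 0.0
tcp_pos: [0.4683, -0.0524, 0.0527]
force: [-0.2, -0.1, -0.5]
width: 1.004
finger_force: 0.0
```

View pics/g8.png

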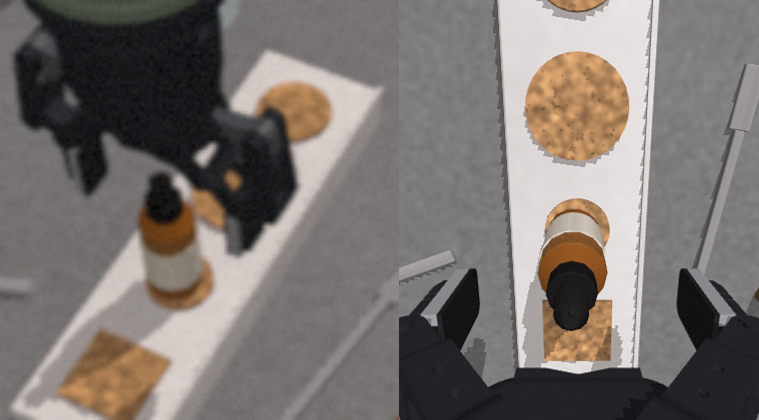

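```bash
python3 -m handwheel '0 0 0.001 0 0 0; 0 0 0.002 0 0 0; 0 0 0.002 0 0 0' | grep -E "tcp|force:"
```

```text
tcp_pos: [0.4679, -0.0525, 0.0502]
force: [-0.3, -1.0, -0.7]
finger_force: 0.0
```

```bash
python3 -m handwheel '0 0 0.001 0 0 0; 0 0 0.002 0 0 0; 0 0 0.002 0 0 0' | grep -E "tcp|force:"
```

```text
tcp_pos: [0.4679, -0.0525, 0.0482]
force: [0.3, -0.9, -0.0]
finger_force: 0.0
```

No contact at 15 mm above the underside, which is a good depth, so I'll close.

```bash
python3 -m handwheel '0 0 0 0 0 0; 0 0 0 0 0 0; 0 0 0 0 0 0; 0 0 0 0 0 0; 0 0 0 0 0 0; 0 0 0 0 0 0; 0 0 0 0 0 0; 0 0 0 0 0 0' 0.0| grep -E "tcp|force|width"
```

```text
tcp_pos: [0.468, -0.0526, 0.0486]
force: [-2.4, -0.3, 8.4]
width: 0.34
finger_force: 58.6
```

```bash
python3 -m handwheel '0 0 -0.003 0 0 0; 0 0 -0.006 0 0 0; 0 0 -0.01 0 0 0; 0 0 -0.01 0 0 0; 0 0 -0.01 0 0 0'| grep -E "tcp|force|width"
```

```text
tcp_pos: [0.4681, -0.0524, 0.0584]
force: [-0.0, -0.5, -1.3]
width: 0.338
finger_force: 59.2
```

```bash
python3 -m handwheel '0 0 -0.01 0 0 0; 0 0 -0.03 0 0 0; 0 0 -0.06 0 0 0; 0 0 -0.09 0 0 0; 0 0 -0.12 0 0 0; 0 0 -0.135 0 0 0; 0 0 -0.135 0 0 0'| grep -E "tcp|force|width"; python3 h.py 0.672 0.081 0.19 -7.4
```

```text
tcp_pos: [0.4689, -0.0525, 0.1955]
force: [1.3, -0.1, -1.6]
width: 0.342
finger_force: 59.3
[ 0.4689 -0.0525  0.1955] 32.35 -> [0.1021 0.2206 0.0063] [ 0.2  -0.04 15.88]
```

```bash
python3 -m handwheel '0.008 0.017 0 0 0 1; 0.02 0.043 0 0 0 4; 0.034 0.073 0 0 0 7; 0.05 0.108 0 0 0 10; 0.066 0.143 0 0 0 13; 0.082 0.177 0 0 0 15; 0.095 0.205 0.003 0 0 16; 0.102 0.22 0.005 0 0 16; 0.102 0.22 0.005 0 0 16; 0.102 0.22 0.005 0 0 16' | grep -E "tcp|force|width"; python3 h.py 0.672 0.081 0.0215 -7.4
```

```text
tcp_pos: [0.6699, 0.0802, 0.1873]
force: [-1.4, 0.0, -0.5]
width: 0.339
finger_force: 59.4
[0.6699 0.0802 0.1873] 33.35 -> [0.0013 0.0023 0.1658] [-0.08  0.06 -0.14]
```

```bash
python3 -m handwheel '0.001 0.001 0.03 0 0 0; 0.001 0.002 0.06 0 0 0; 0.001 0.002 0.09 0 0 0; 0.001 0.002 0.12 0 0 0; 0.001 0.002 0.14 0 0 0; 0.001 0.002 0.152 0 0 0; 0.001 0.002 0.159 0 0 0; 0.001 0.002 0.16 0 0 0; 0.001 0.002 0.16 0 0 0' | grep -E "tcp|force|width"; python3 -m handwheel '0 0 0.001 0 0 0; 0 0 0.002 0 0 0; 0 0 0.003 0 0 0; 0 0 0.003 0 0 0' | grep -E "tcp|force"
```

```text
tcp_pos: [0.673, 0.0814, 0.0292]
force: [-0.2, 0.4, -0.5]
width: 0.341
finger_force: 59.4
tcp_pos: [0.6726, 0.0816, 0.0253]
force: [0.3, -0.7, 0.2]
finger_force: 59.4
```

```bash
python3 -m handwheel '0 0 0.001 0 0 0; 0 0 0.002 0 0 0; 0 0 0.002 0 0 0' | grep -E "tcp|force"
```

```text
tcp_pos: [0.6726, 0.0815, 0.0231]
force: [-0.7, 0.4, -0.7]
finger_force: 59.4
```

```bash
python3 -m handwheel '0 0 0.001 0 0 0; 0 0 0.0018 0 0 0; 0 0 0.0018 0 0 0' | grep -E "tcp|force"
```

```text
tcp_pos: [0.6728, 0.0816, 0.0218]
force: [-1.7, 0.1, 4.5]
finger_force: 59.9
```

Touched down. Release, retreat upward and away, then check with both cameras.

```bash
python3 -m handwheel '0 0 0 0 0 0; 0 0 0 0 0 0; 0 0 0 0 0 0; 0 0 0 0 0 0; 0 0 0 0 0 0; 0 0 -0.03 0 0 0; 0 0 -0.07 0 0 0; 0 0 -0.12 0 0 0; 0 0 -0.165 0 0 0; 0 0 -0.165 0 0 0' 1.0| grep -E "tcp|force|width"; python3 -m handwheel '0.03 -0.03 -0.02 0 0 0; 0.06 -0.06 -0.04 0 0 0; 0.09 -0.09 -0.06 0 0 0; 0.12 -0.12 -0.06 0 0 0; 0.15 -0.15 -0.06 0 0 0; 0.18 -0.18 -0.06 0 0 0; 0.21 -0.2 -0.06 0 0 0; 0.24 -0.2 -0.06 0 0 0; 0.24 -0.2 -0.06 0 0 0'| grep -E "clock|tcp|force"
python3 - <<'E'
from plant import vision
import cv2
a=vision.camera("scene")["frame"];b=vision.camera("top")["frame"]
cv2.imwrite("pics/f.png",cv2.hconcat([cv2.resize(a[110:320,210:430],None,fx=1.8,fy=1.8),cv2.resize(b[90:300,140:350],(378,378))]))
E
```

```text
tcp_pos: [0.6753, 0.0813, 0.1929]
force: [1.0, 0.1, 0.4]
width: 1.002
finger_force: 0.0
clock: 37.15
tcp_pos: [0.5045, 0.3501, 0.246]
force: [0.1, -0.9, -0.4]
finger_force: 0.0
```

View pics/f.png

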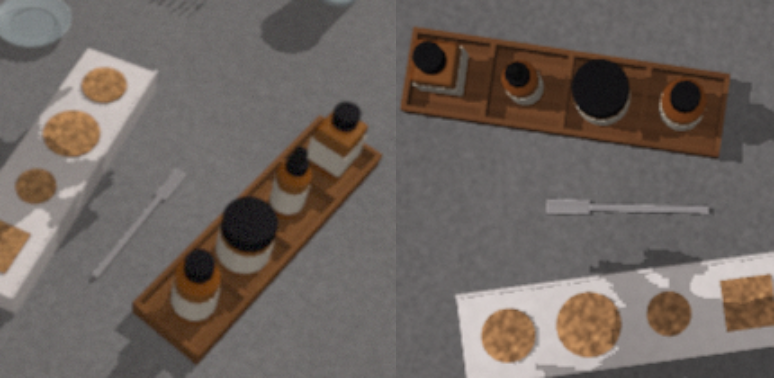

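The rack holds, left to right, square, dropper, jar, round. All are upright and near the compartment centres, and the spatula has not moved. Handing in.

```bash
python3 -c "
from plant import manip
print(manip.hand_in())"
```

```text
the job is handed in; nothing more can be done
None
```

All four bottles stand upright in the rack in reverse order (square, dropper, jar, round from the left) with the spatula untouched, and the job was handed in at about 37 s of the 96 s allowed (no verdict was printed).

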